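# Close and lock the keeper bar of a sample-jar rack

### The arm

A 6-joint arm with a two-finger parallel gripper is mounted at the origin on the work surface. World frame = base frame: x ahead of the robot, y to its left, z up, the work surface at z = 0. Lengths are in m, angles in rad, forces in N, time in s.
With the tool pointing down it reaches from about 0.3 to 0.875 m from the base axis. Payload 4.2 kg.
Tool frame: the origin (TCP) lies midway between the tips of the shut fingers; the grasp point (between the pads) lies 19 mm behind it; z points along the fingers, y is the line along which they close (so a half turn about z gives the same grasp; the last joint's range is limited). The gripper opens to 85 mm and grips with 20 to 120 N. Pads are 22 mm wide; open, the fingers measure 114 mm over their backs; the gripper's body (76 mm by 85 mm) begins 54 mm behind the grasp point. The pads swing forward as they close: fully open they stand 13 mm farther back than shut.
Start: joints at [-1.245, 0.32, 1.565, -0, 1.257, -0.02], TCP at [0.195, -0.541, 0.231] pointing down, gripper open.
Joint ranges: [-3.11, 3.11], [-0.84, 2.01], [0.21, 2.61], [-1.34, 4.49], [0.05, 2.63], [-2.56, 2.56]. Speed limits (rad/s): [2.57, 2.57, 3.14, 3.14, 3.14, 3.14].

### API

Orientations are given as a unit quaternion [x, y, z, w].
In Python, from cell import manip gives the robot as it stands. Calls block until the motion is done:
- manip.reach(position, orientation): joint-space move of the TCP to a pose.
- manip.servo_line(position, rot=None, rate=0.15, until_force=None): straight line of the TCP; rot=None keeps the orientation; rate is the mean speed in m/s. With until_force (N) it stops when the force on the tool has changed by that much, and returns True; else False.
- manip.set_joints(angles): joint-space move.
- manip.command_gripper(opening): finger opening in m; the grip force is fixed at half the most; returns when the fingers have stopped.
- manip.dwell(seconds).
- manip.ik(position, orientation): joint angles nearest the present ones, or None.
- manip.sense(): the state.
- manip.get_image(name): name is "scene" or "top" or "wrist"; returns a dict with "image" (400x640x3 uint8, red, green, blue), "camera_matrix" (3x3 intrinsics, pixels), "D" ([k1, k2, p1, p2, k3] as OpenCV has them; the pictures are not rectified), "xyz" and "attitude" of the camera in the world. Camera axes: x right, y down, z forward; pixel columns grow to the right and rows downward; lengths in m; the calibration is good to about 2 mm. A picture is of the moment at which its call begins. There is no depth.
A pose or a line that the arm cannot do raises manip.Unreachable and nothing moves.
- manip.sign_off(): hands the job in; it is judged then, once.
The state is a dict: "t": time; "qpos": joint angles; "qvel": joint speeds; "tau": joint torques, N m; "position": TCP position; "eef_rot": TCP orientation; "force": force on the tool from outside, world axes, zero at the start; "wrist_torque": the same for the moment, N m; "gripper_width": finger opening in m; "gripper_force": force on a finger pad.
Only numpy, scipy, OpenCV 4.12 (cv2) and the standard library are available. Lean on these libraries where they do the work, as an engineer would, in place of code of your own. Each camera call takes 0.05 s, during which the arm holds its last target. There are 200 camera calls.

### The job

Get the jar rack ready to be carried: swing the steel keeper bar shut over the jars until it clicks into its detent against the stop lug, then turn the lock collar on its hinge so that the collar's lever points at the small index post. Feel for the stop and be gentle, never pressing on any part of the rack with more than about 35 N, and leave the jars and the other things on the bench where they stand. Let go of everything at the end.

Things in the scene. Friction and masses are not known exactly. Their poses are not given: they have to be found in the camera images.
- rack: Sample-jar transport rack, fixed to the bench: aluminium base 270 x 84 x 10 mm with a grey four-pocket tray (rim 38 mm above the bench); jar tops 64 mm above the bench. Origin: centre of its underside, on the bench. x runs along the row of jars from the catch end to the hinge end, y across, z up. The vertical hinge pin is at x +100 mm, y 0, the catch at about x -95 mm.
- bar (a joint): Keeper bar's angle (rad) about the vertical hinge pin. 0: straight over the jars, pointing to the rack's -x from the hinge. Positive: swung open to the rack's +y side, clockwise from above (1.57: points to +y). Friction 0.12 N m; stays where left. Shut, it rests on the catch's stop lug at an angle from -0.062 to 0.062 that differs each time, as the catch block is clamped anywhere in its slot.
- bar_end (a point): Centre of the free end face of the keeper bar, 212 mm from the hinge axis, 85 mm above the bench. The bar is flat steel, 14 mm wide, 12 mm thick, its faces 79 and 91 mm above the bench; a round nose 8 mm thick under it, 185 to 205 mm from the hinge axis, reaches down to 72 mm. A knuckle of 18 mm radius (77 to 93 mm high) carries it on the pin.
- hinge (a point): Point on the vertical axis shared by the keeper bar and the lock collar, 85 mm above the bench.
- slot (a point): Middle of the catch's slot on the rack, 195 mm from the hinge axis, 85 mm above the bench. The catch block stands here, up to 12 mm off to either side along the rack's y: 34 mm along x, 50 mm across, plunger deck 68 mm high, with a rigid stop lug (22 x 8 mm, top 98 mm above the bench) on the -y side of the bar, where the shut bar's -y face rests.
- plunger (a joint): Travel (m) of the brass sprung detent plunger in the catch block, under the bar's end. 0: up, free; 0.003: pressed by the bar's nose at the crest; about 0.0015: bar in its detent, held against the stop. The bar's end meets it 12 mm before the stop and crests 5 mm before it; short of that it throws the bar back. Passing takes about 10 N, pushed 140 mm from the hinge; at the stop the force climbs steeply.
- collar (a joint): Angle (rad) of the steel lock collar on the hinge pin above the bar's knuckle. 0: locked, its lever points to the rack's -y, at the index post. Positive: turned anticlockwise from above (1.57: the lever points to the rack's +x). Friction 0.06 N m; it stays where it is left. No stop at the mark: the lever can be pushed past it and back.
- lever_end (a point): Centre of the outer end face of the collar's lever, 56 mm from the hinge axis, 104 mm above the bench. The collar is a ring of 20 mm radius, 95 to 113 mm above the bench (pin cap to 119 mm); its one radial lever is 10 mm wide and 14 mm tall (97 to 111 mm above the bench).
- mark (a point): Pointed tip of the index post, the locked mark: a steel post 10 mm thick, 95 mm high, 67 mm from the hinge axis towards the rack's -y.
- jar1: Glass sample jar 1 of 4 (numbered from the catch end to the hinge end), 33 mm diameter, 50 mm tall, loose in its pocket. Origin: centre of its underside. To be left in place.
- jar2: Glass sample jar 2 of 4 (numbered from the catch end to the hinge end), 33 mm diameter, 50 mm tall, loose in its pocket. Origin: centre of its underside. To be left in place.
- jar3: Glass sample jar 3 of 4 (numbered from the catch end to the hinge end), 33 mm diameter, 50 mm tall, loose in its pocket. Origin: centre of its underside. To be left in place.
- jar4: Glass sample jar 4 of 4 (numbered from the catch end to the hinge end), 33 mm diameter, 50 mm tall, loose in its pocket. Origin: centre of its underside. To be left in place.
- driver: Screwdriver lying on the bench beside the rack, 170 mm long. Origin under its middle, handle towards its -x. To be left alone.
- weight: Brass weight, 34 mm diameter, 26 mm tall, standing on the bench under the bar's swing. Origin: centre of its underside. To be left alone.
- cup: Steel cup, 72 mm across, 85 mm tall, beyond the hinge end of the rack. Origin: centre of its underside. To be left alone.
- reagent: White plastic bottle, 58 mm diameter, 140 mm tall, on the rack's -y side. Origin: centre of its underside. To be left alone.

How it is judged:
On the way, in this order (a step that is already met when the one before it is completed fails the run):
1. the keeper bar sits in its detent (value of joint plunger between 0.0004 and 0.0027 m and value of joint bar between -0.1 and 0.1 rad and velocity of joint bar between -0.05 and 0.05 rad/s), for 0.2 s.
2. with the bar shut, the collar's lever points at the index post (all of step 1 and value of joint collar between -0.14 and 0.14 rad and velocity of joint collar between -0.1 and 0.1 rad/s), for 0.2 s.
At the end, for the whole second after the job is handed in: The keeper bar is at rest in its detent (plunger between 0.4 and 2.7 mm, bar angle within 0.1 rad of 0) and the collar's lever is within 0.14 rad (8 degrees) of the index post, both at rest, with nothing held (all of step 2); the robot touches nothing.
It fails at once if the rack was pressed with more than 35 N (contact force between any of the fingers, the arm and rack above 35 N).
It fails at once if a jar was lifted, tipped or pushed out of its pocket (distance of any of jar1, jar2, jar3, jar4 from where it was at the start of the episode above 0.015 m or angle between any of jar1, jar2, jar3, jar4's own z axis and vertical above 0.3 rad).
It fails at once if another thing on the bench was pushed away or knocked over (distance of any of driver, weight, cup, reagent from where it was at the start of the episode above 0.025 m or angle between any of weight, cup, reagent's own z axis and vertical above 0.4 rad).
It also fails if it takes over 58 s, if anything falls off the work surface, if the arm or the gripper's body presses on something with over 40 N, if the wrist force passes 120 N, or if a joint passes its speed limit or range.

## Working session

There is one attempt and no reset: what is moved stays moved. The work goes in short steps, each a Python script; the robot and the scene stay as the last script left them, time stands still between calls to the robot, and variables do not carry over. Pictures are saved under pics/ and viewed, at most 10 in all, crops included, and the job is handed in when it is done.

```bash
mkdir -p pics; ls; python3 - <<'E'
from cell import manip
import cv2,pickle
for n in("top","scene"):
    d=manip.get_image(n); pickle.dump(d,open(f"pics/{n}.pkl","wb")); cv2.imwrite(f"pics/{n}0.png",d["image"][:,:,::-1]); print(n,d["camera_matrix"],d["D"],d["xyz"],d["attitude"])
print(manip.sense())
E
```

```text
pics
top [[365.21478614   0.         320.69973014]
 [  0.         365.21478614 202.34147428]
 [  0.           0.           1.        ]] [-0.03645166  0.          0.          0.          0.        ] [ 0.4846983  -0.07114356  0.73687231] [ 0.71249318 -0.69560795  0.04538306 -0.0801462 ]
scene [[460.33610084   0.         324.59010546]
 [  0.         460.33610084 195.34368393]
 [  0.           0.           1.        ]] [-0.03201201  0.          0.          0.          0.        ] [ 1.2829969  -0.50970991  0.63902099] [ 0.77232286  0.42010474 -0.22349363 -0.42080876]
{'t': 0.1, 'qpos': array([-1.24500329e+00,  3.20246317e-01,  1.56556502e+00, -1.35300091e-05,
        1.25739589e+00, -2.00128165e-02]), 'qvel': array([ 0.00091563, -0.00102789, -0.00214187,  0.00019091, -0.00123403,
       -0.00151972]), 'tau': array([ 4.85292985e-04, -4.16409552e+01, -2.34704804e+01, -3.58102864e-05,
        4.78400310e-03,  7.23978701e-06]), 'position': array([ 0.19475213, -0.54055991,  0.23055269]), 'eef_rot': array([ 9.85088810e-01,  1.72044715e-01, -1.29304210e-04, -7.96887328e-04]), 'force': array([-0.06706301,  0.2598492 , -1.10603903]), 'wrist_torque': array([ 3.40394947e-02, -3.88742253e-02, -5.26467581e-05]), 'gripper_force': 0.0, 'gripper_width': 0.08510866920568722}
```

View pics/top0.png

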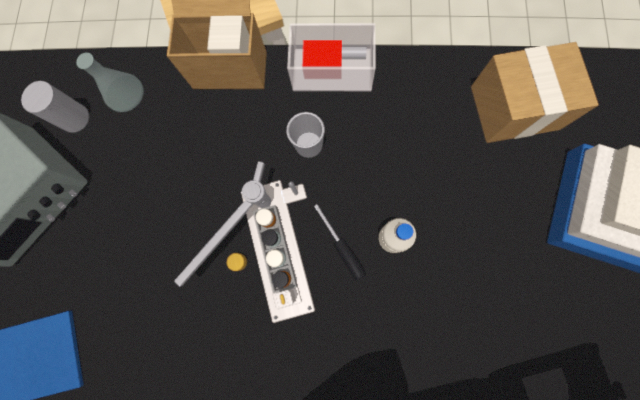

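View pics/scene0.png

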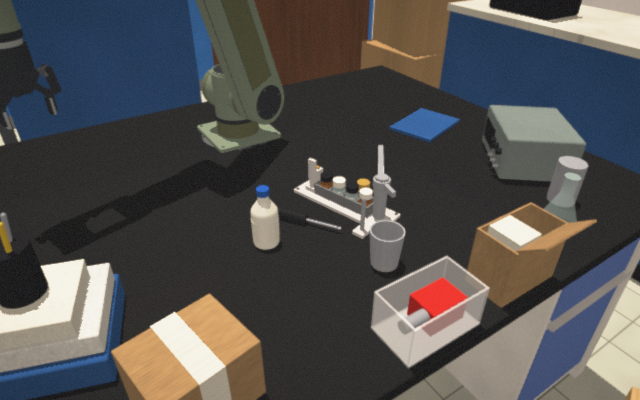

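The top view shows the hinge near (252,192), the bar end near (180,283), the lever end near (262,164), the catch near (285,298) and the index post near (293,188). I'll crop and enlarge it to get exact pixels.

```bash
cat > h.py <<'E'
import cv2,numpy as np,pickle
from scipy.spatial.transform import Rotation as R
def px2w(d,uv,z):
    n=cv2.undistortPoints(np.array([[uv]],float),d["camera_matrix"],d["D"])[0,0]
    r=R.from_quat(d["attitude"]).apply([n[0],n[1],1]); c=np.array(d["xyz"])
    return c+r*(z-c[2])/r[2]
def w2px(d,P):
    Rm=R.from_quat(d["attitude"]).as_matrix().T
    return cv2.projectPoints(np.array(P,float).reshape(-1,1,3),cv2.Rodrigues(Rm)[0],-Rm@np.array(d["xyz"]),d["camera_matrix"],d["D"])[0][:,0]
E
python3 - <<'E'
from h import *
d=pickle.load(open("pics/top.pkl","rb"))
c=d["image"][150:330,165:335,::-1]
c=cv2.resize(c,None,fx=3.3,fy=3.3,interpolation=cv2.INTER_CUBIC)
cv2.imwrite("pics/crop1.png",c)
for uv,z in [((252,190),.119),((180,283),.085),((262,164),.104),((293,188),.095)]: print(uv,px2w(d,uv,z))
E
```

```text
(252, 190) [0.61498797 0.08188951 0.119     ]
(180, 283) [0.44987193 0.21071842 0.085     ]
(262, 164) [0.66663922 0.07027468 0.104     ]
(293, 188) [0.62507308 0.0130635  0.095     ]
```

View pics/crop1.png

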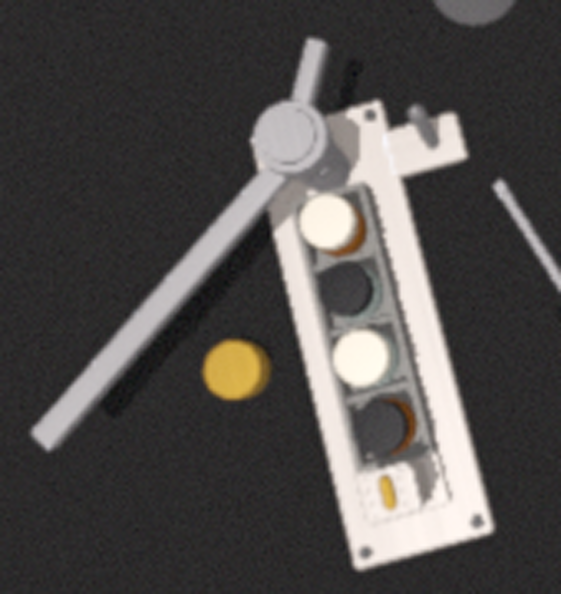

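```bash
cat >> h.py <<'E'
def fit(d):
    from scipy.optimize import least_squares
    c=lambda u,v:(u/3.3+164.85,v/3.3+149.85)
    L=[((.135,-.042,.01),c(380,101)),((-.135,-.042,.01),c(492,530)),((-.135,.042,.01),c(360,570)),
       ((.1,0,.116),c(291,134)),((.1,-.067,.095),c(415,108))]
    P=np.array([l[0] for l in L]);U=np.array([l[1] for l in L])
    def W(p,P): return np.c_[p[0]+np.cos(p[2])*P[:,0]-np.sin(p[2])*P[:,1],p[1]+np.sin(p[2])*P[:,0]+np.cos(p[2])*P[:,1],P[:,2]]
    s=least_squares(lambda p:(w2px(d,W(p,P))-U).ravel(),[.52,.06,.2]); return s.x,s.fun.reshape(-1,2),c
E
python3 - <<'E'
from h import *
d=pickle.load(open("pics/top.pkl","rb"))
p,res,c=fit(d); print(p,res.round(2).tolist())
def rk(q): 
    a,b=q[0]-p[0],q[1]-p[1]; C,S=np.cos(p[2]),np.sin(p[2]); return np.array([C*a+S*b,-S*a+C*b])
for n,uv,z in [("barend",(40,440),.091),("lever",(317,42),.111),("plunger",(388,492),.072),("post",(415,108),.095),("cap",(291,134),.116),("jar4",(328,222),.064),("lugshadow",(420,470),.098)]:
    r=rk(px2w(d,c(*uv),z)); v=r-[.1,0]; print(n,r.round(4),"rad",np.hypot(*v).round(4),"bar",np.arctan2(v[1],-v[0]).round(3),"collar",np.arctan2(v[0],-v[1]).round(3))
E
```

```text
[0.51903295 0.05183628 0.30091039] [[0.05, -0.63], [1.02, 0.18], [-0.82, -0.17], [-0.42, 0.16], [0.18, 0.36]]
barend [-0.0183  0.1751] rad 0.2113 bar 0.977 collar -2.547
lever [ 0.1472 -0.0258] rad 0.0538 bar -2.642 collar 1.071
plunger [-0.0946  0.0031] rad 0.1947 bar 0.016 collar -1.586
post [ 0.1007 -0.0669] rad 0.0669 bar -1.582 collar 0.011
cap [ 0.1001 -0.0008] rad 0.0008 bar -1.653 collar 0.082
jar4 [ 0.0586 -0.0002] rad 0.0414 bar -0.004 collar -1.567
lugshadow [-0.0873 -0.0202] rad 0.1884 bar -0.108 collar -1.463
```

```bash
cat >> h.py <<'E'
P0=np.array([0.51903,0.05184]);TH=0.30091
M=np.array([[np.cos(TH),-np.sin(TH)],[np.sin(TH),np.cos(TH)]]); H=P0+M@[.1,0]
def pose(u,n,r,off,z,s=1):
    """TCP at hinge + r*u + off*n (rack frame), tool x along s*n, pointing down"""
    p=H+M@(r*np.array(u)+off*np.array(n)); x=np.r_[s*(M@np.array(n)),0]; zz=np.array([0,0,-1.])
    return np.r_[p,z],R.from_matrix(np.c_[x,np.cross(zz,x),zz]).as_quat()
def bar(b,off,z,s=1,r=.14): return pose((-np.cos(b),np.sin(b)),(np.sin(b),np.cos(b)),r,off,z,s)
def col(a,off,z,s=1,r=.042): return pose((np.sin(a),-np.cos(a)),(np.cos(a),np.sin(a)),r,off,z,s)
E
python3 - <<'E'
from h import *
from cell import manip
for s in(1,-1):
    for f in (bar(.98,.04,.2,s),bar(0,.018,.077,s),col(1.1,.04,.2,s),col(0,.016,.1,s)):
        q=manip.ik(*f); print(s,f[0].round(3),None if q is None else q.round(2))
E
```

```text
1 [0.531 0.201 0.2  ] [ 0.34  0.33  1.63 -0.    1.18  1.02]
1 [0.475 0.057 0.077] [ 0.1   0.33  2.   -0.    0.81 -0.21]
1 [0.663 0.114 0.2  ] [ 0.15  0.49  1.37 -0.    1.28  0.32]
1 [0.642 0.046 0.1  ] [ 0.05  0.53  1.58 -0.    1.04  1.32]
-1 [0.531 0.201 0.2  ] [ 0.34  0.33  1.63 -0.    1.18 -2.12]
-1 [0.475 0.057 0.077] None
-1 [0.663 0.114 0.2  ] None
-1 [0.642 0.046 0.1  ] [ 0.05  0.53  1.58 -0.    1.04 -1.82]
```

```bash
python3 - <<'E'
from h import *
from cell import manip
manip.command_gripper(0.0)
manip.reach(*bar(.98,.045,.22))
p,q=bar(.98,.045,.077); hit=manip.servo_line(p,rot=q,rate=.1,until_force=12)
s=manip.sense(); print("down",hit,s["t"],s["position"].round(4),s["force"].round(1)); F0=s["force"]
if not hit:
  for b in np.linspace(.98,.2,9):
    p,q=bar(b,.018,.077); hit=manip.servo_line(p,rot=q,rate=.06,until_force=12)
    s=manip.sense(); n=np.r_[M@[np.sin(b),np.cos(b)],0]
    print(round(b,2),hit,round(s["t"],2),(s["force"]-F0).round(1),"n",round((s["force"]-F0)@n,1))
    if hit: break
d=manip.get_image("top"); pickle.dump(d,open("pics/top1.pkl","wb"))
cv2.imwrite("pics/c2.png",cv2.resize(d["image"][150:330,165:335,::-1],None,fx=3,fy=3,interpolation=cv2.INTER_CUBIC))
E
```

```text
down False 5.3333 [0.5343 0.2046 0.0776] [ 0.6 -0.6  0.3]
0.98 False 5.93 [-0.7  0.7 -0.1] n 0.1
0.88 False 6.32 [-0.5  0.6 -0.5] n 0.3
0.78 False 6.7 [-0.3  0.4 -0.3] n 0.2
0.69 False 7.08 [-0.9  0.9 -0.1] n 0.5
0.59 False 7.47 [-1.1  1.7 -0.2] n 1.3
0.49 False 7.85 [-0.4  0.9  0.2] n 0.8
0.4 False 8.23 [-1.3  1.   0.2] n 0.9
0.3 False 8.62 [ 0.2  0.7 -0. ] n 0.7
0.2 False 9.0 [-0.4  0.2 -0.3] n 0.3
```

View pics/c2.png

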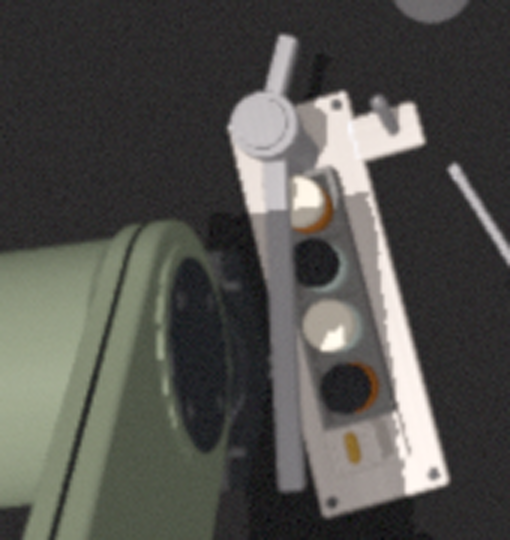

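The bar follows the finger: its end is now at crop (290,490) and the plunger is at (352,447). Next is the slow, force-watched approach to the stop.

```bash
python3 - <<'E'
from h import *
from cell import manip
F0=np.array([.2,-.2,.2])
for b in np.arange(.185,-.11,-.0107):
    p,q=bar(b,.018,.077); hit=manip.servo_line(p,rot=q,rate=.012,until_force=13)
    s=manip.sense(); n=np.r_[M@[np.sin(b),np.cos(b)],0]; f=(s["force"]-F0)@n
    print(round(b,3),hit,round(s["t"],2),(s["force"]-F0).round(1),"n",round(f,1),"lag mm",round((s["position"]-p)@n*1e3,1))
    if abs(f)>15: break
E
```

```text
0.185 False 9.38 [-0.3  0.6 -0.9] n 0.6 lag mm 0.2
0.174 False 9.65 [-0.2  0.2 -0.1] n 0.2 lag mm -0.1
0.164 False 9.93 [-0.4  0.6  1.6] n 0.7 lag mm -0.2
0.153 False 10.2 [-0.2 -0.5  0.3] n -0.5 lag mm -0.1
0.142 False 10.47 [-0.   0.8  0.1] n 0.8 lag mm -0.1
0.132 False 10.75 [ 0.6  0.5 -0.1] n 0.3 lag mm -0.1
0.121 False 11.03 [ 0.1 -0.2 -0.3] n -0.2 lag mm -0.1
0.11 False 11.3 [ 0.1  0.2 -0.2] n 0.2 lag mm -0.1
0.099 False 11.57 [-1.1  0.5  0.5] n 0.8 lag mm -0.1
0.089 False 11.85 [0.3 0.1 0.1] n 0.1 lag mm -0.1
0.078 False 12.12 [-0.7 -0.1 -0.3] n 0.1 lag mm -0.1
0.067 False 12.4 [-0.5  1.5  0.4] n 1.5 lag mm -0.1
0.057 False 12.68 [-0.5 -0.1 -0.2] n 0.0 lag mm -0.1
0.046 False 12.95 [-0.5  3.6  0.7] n 3.6 lag mm 0.4
0.035 False 13.22 [-1.6  8.8  0.7] n 8.9 lag mm 1.4
0.025 False 13.5 [-2.3  8.3  3.2] n 8.7 lag mm 1.5
0.014 False 13.78 [-0.4  0.3  0.5] n 0.4 lag mm -0.2
0.003 False 14.05 [-0.6  1.1 -0.2] n 1.2 lag mm -0.4
-0.008 False 14.32 [-0.5  3.2  0.1] n 3.2 lag mm 0.2
-0.018 False 14.6 [-2.5  8.5 -0.3] n 8.8 lag mm 1.7
-0.029 False 14.88 [-3.2 14.7  0.9] n 14.9 lag mm 3.1
-0.04 False 15.15 [-4.1 22.3  2.1] n 22.4 lag mm 4.5
```

The detent was passed near 0.025 and the stop felt at 22 N. I'll back off gently and look.

```bash
python3 - <<'E'
from h import *
from cell import manip
p,q=bar(0,.05,.077); manip.servo_line(p,rot=q,rate=.03)
p,q=bar(0,.05,.2); manip.servo_line(p,rot=q,rate=.15)
manip.reach(*col(1.07,.05,.2))
d=manip.get_image("top"); pickle.dump(d,open("pics/top2.pkl","wb"))
cv2.imwrite("pics/c3.png",cv2.resize(d["image"][150:330,165:335,::-1],None,fx=3,fy=3,interpolation=cv2.INTER_CUBIC))
d=manip.get_image("scene"); pickle.dump(d,open("pics/sc2.pkl","wb"))
cv2.imwrite("pics/c4.png",cv2.resize(d["image"][110:260,270:430,::-1],None,fx=4,fy=4,interpolation=cv2.INTER_CUBIC))
print(manip.sense()["t"])
E
```

```text
18.4417
```

View pics/c4.png

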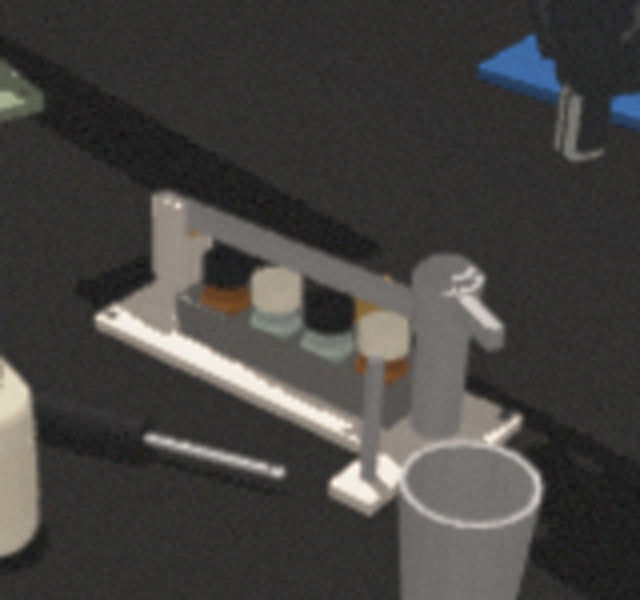

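View pics/c3.png

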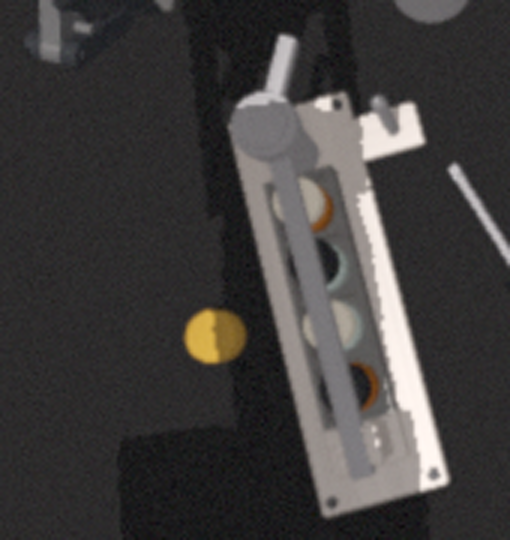

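The bar lies shut against the lug, with its end at crop (362,470), and the jars are in place. The gripper looks further left than I expected, so I'll check the TCP projection.

```bash
python3 - <<'E'
from h import *
from cell import manip
s=manip.sense(); print(s["position"],col(1.07,.05,.2)[0],s["gripper_width"],s["qpos"].round(2))
d=pickle.load(open("pics/top2.pkl","rb"));e=pickle.load(open("pics/sc2.pkl","rb"))
P=[s["position"]]
print((w2px(d,P)-[165,150])*3,(w2px(e,P)-[270,110])*4)
p,res,c=fit(d)
def rk(q): return M.T@(q[:2]-H)
v=rk(px2w(d,(362/3+165,472/3+150),.091)); print("bar",np.hypot(*v),np.arctan2(v[1],-v[0]))
v=rk(px2w(d,(288/3+165,38/3+150),.111)); print("lever",np.hypot(*v),np.arctan2(v[0],-v[1]))
E
```

```text
[0.66423628 0.12192795 0.20022894] [0.66562836 0.12214397 0.2       ] 0.00031616261558492655 [ 0.16  0.5   1.36 -0.    1.29  0.36]
[[155.20682755  -6.46943359]] [[574.04883884 145.85817348]]
bar 0.20904327538368708 -0.009332914741775446
lever 0.05364525159149794 1.0670011549253995
```

The projection agrees, and the fit gives bar −0.009 rad and lever 1.067 rad. Now I'll turn the collar.

```bash
python3 - <<'E'
from h import *
from cell import manip
Z=.1005;r=.044
p,q=col(1.07,.05,Z,r=r); hit=manip.servo_line(p,rot=q,rate=.1,until_force=10)
s=manip.sense();F0=s["force"];print(hit,s["t"],s["position"].round(4))
for a in ([] if hit else [*np.linspace(1.07,.1,9),.04,0.0]):
    p,q=col(a,.0165,Z,r=r); hit=manip.servo_line(p,rot=q,rate=.03,until_force=10)
    s=manip.sense(); print(round(a,2),hit,round(s["t"],2),(s["force"]-F0).round(1))
    if hit: break
manip.dwell(.4)
if not hit:
    p,q=col(0,.05,Z,r=r); manip.servo_line(p,rot=q,rate=.05)
    p,q=col(0,.05,.2,r=r); manip.servo_line(p,rot=q)
    manip.reach(*col(0.6,.16,.25,r=.08))
    d=manip.get_image("top"); pickle.dump(d,open("pics/top3.pkl","wb"))
    cv2.imwrite("pics/c5.png",cv2.resize(d["image"][150:330,165:335,::-1],None,fx=3.3,fy=3.3,interpolation=cv2.INTER_CUBIC))
print(manip.sense()["t"])
E
```

```text
False 19.5833 [0.6681 0.1219 0.1013]
1.07 False 20.85 [ 0.5 -0.4 -1. ]
0.95 False 21.19 [-0.1 -0.4 -0.2]
0.83 False 21.53 [ 0.  -0.3 -0.5]
0.71 False 21.88 [ 0.2 -0.6  0.4]
0.58 False 22.22 [-0.  -0.6  0.1]
0.46 False 22.56 [-0.2 -0.1 -0.8]
0.34 False 22.9 [ 0.2 -0.4 -0.6]
0.22 False 23.24 [ 0.7 -0.8  0. ]
0.1 False 23.58 [-0.8 -0.8  0.1]
0.04 False 23.83 [ 0.3 -0.2 -0.2]
0.0 False 24.08 [ 0.  -0.   0.4]
26.825
```

View pics/c5.png

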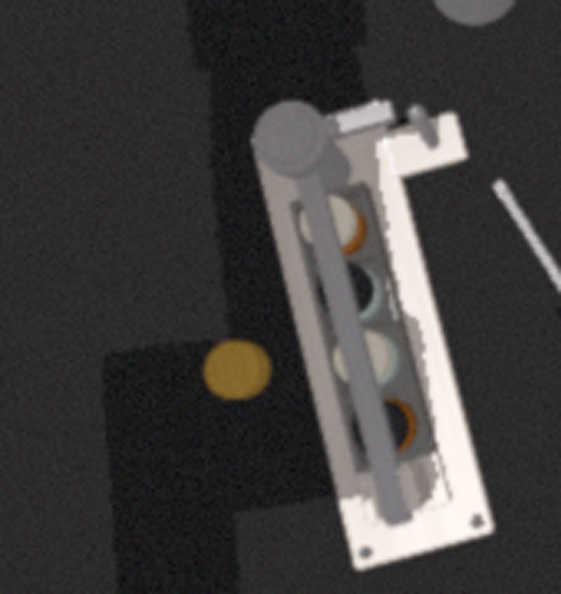

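The lever now points at the post, its end centre at crop (391,109) and the post tip at (415,108). I'll quantify that.

```bash
python3 - <<'E'
from h import *
d=pickle.load(open("pics/top3.pkl","rb"))
f=lambda u,v,z: M.T@(px2w(d,(u/3.3+164.85,v/3.3+149.85),z)[:2]-H)
g=lambda v:(np.hypot(*v).round(4),np.arctan2(v[0],-v[1]).round(3))
print("lever",g(f(391,109,.111)),"post",g(f(415,108,.095)))
v=f(398,520,.091);print("bar",np.arctan2(v[1],-v[0]))
U=f(330,117,.111);V=f(388,102,.111);print("edge dir",g(V-U))
# brightness mask of lever top
im=d["image"].astype(int).sum(2);ys,xs=np.mgrid[178:190,264:285]
E
```

```text
lever (np.float64(0.0553), np.float64(-0.007)) post (np.float64(0.0669), np.float64(0.011))
bar -0.007456914473156625
edge dir (np.float64(0.0322), np.float64(-0.025))
```

The lever is within about 0.02 rad of the mark and the bar is in its detent. The robot is clear, so I'm handing in.

```bash
python3 -c "
from cell import manip
print(manip.sign_off())"
```

```text
the job is handed in; nothing more can be done
None
```

The job is handed in: the last picture puts the keeper bar in its detent against the stop (about -0.007 rad) and the lever within about 0.03 rad of the post; the highest force read was about 22 N, the robot was clear, and no verdict came back.

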